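# Load the feeder tube under the sprung roller arm

### The arm

A 6-joint arm with a two-finger parallel gripper is mounted at the origin on the work surface. World frame = base frame: x ahead of the robot, y to its left, z up, the work surface at z = 0. Lengths are in m, angles in rad, forces in N, time in s.
With the tool pointing down it reaches from about 0.275 to 0.875 m from the base axis. Payload 12.5 kg.
Tool frame: the origin (TCP) lies at the very end of the fingers, on their centre line; the grasp point (between the pads) lies 19 mm behind it; x points along the fingers, y is the direction in which the jaws open and shut, and the axes are right-handed (so a half turn about x gives the same grasp; the last joint's range is limited). The gripper opens to 85 mm and grips with 20 to 120 N. Pads are 22 mm wide; open, the fingers measure 114 mm over their backs; the gripper's body (76 mm by 85 mm) begins 54 mm behind the grasp point. The pads swing forward as they close: fully open they stand 13 mm farther back than shut.
Start: joints at [-1.282, 0.351, 1.652, -0, 1.139, -0.085], TCP at [0.201, -0.512, 0.231] pointing down, gripper open.
Joint ranges: [-2.75, 2.75], [-0.79, 2.1], [0.01, 2.65], [-1.57, 4.71], [0.07, 3.14], [-2.87, 2.87]. Speed limits (rad/s): [2.22, 2.22, 2.79, 3.14, 3.14, 3.14].

### API

Orientations are given as a 3x3 rotation matrix whose columns are the frame's x, y, z axes.
In Python, from bench import manip gives the robot as it stands. Calls block until the motion is done:
- manip.move_ptp(position, orientation): joint-space move of the TCP to a pose.
- manip.move_l(position, attitude=None, max_speed=0.15): straight line of the TCP; attitude=None keeps the orientation; max_speed is the mean speed in m/s.
- manip.move_j(angles): joint-space move.
- manip.set_gripper(opening, effort=None): opening from 0.0 (shut) to 1.0 (fully open); effort is the grip in N (None keeps the last); returns when the fingers have stopped.
- manip.dwell(seconds).
- manip.inverse_kinematics(position, orientation): joint angles nearest the present ones, or None.
- manip.grab_frame(name): name is "scene" or "top" or "wrist"; returns (picture, depth): 420x560x3 uint8, red, green, blue; 420x560 float32, m along the optical axis (not along the pixel's ray), 0 where there is no reading.
- manip.get_calibration(name): a dict with "camera_matrix" (3x3 intrinsics, pixels), "k1" (the pictures are not rectified: a ray, as slopes to the right and down, at radius r is drawn at 1 + k1 r^2 times it, then the intrinsics apply), "R" (3x3) and "t" (3): a world point X has camera coordinates R X + t. Camera axes: x right, y down, z forward; pixel columns grow to the right and rows downward; lengths in m; the calibration is good to about 2 mm. A picture is of the moment at which its call begins: read the wrist's pose just before it. get_calibration takes no time and is no camera call; for the wrist camera it gives the pose at the moment of the call.
A pose or a line that the arm cannot do raises manip.Unreachable and nothing moves.
- manip.sign_off(): hands the job in, once; it reports no verdict.
Trained networks look in the newest picture that a camera, given by its name, has taken for a name from the list of things; names that differ only in an ending like _2 or _b are one class to them, and where a whole thing is asked for, a point or a joint stands for the part that bears it (a point fixed in the world has none). Each returns a list of dicts, best first, with "confidence" (0 to 1); they miss things now and then, are a little off and sometimes report something else, mostly with a low value. They report only what shows in the picture. A call takes as long as a camera call. They do not tell look-alikes from the thing itself.
- manip.look_for(camera, name): "at" ([x, y, z] in m, in world coordinates, good to about 4 mm: the middle of the surface that is visible of it).
Readings, each from a call of its own:
- manip.current_time(): time.
- manip.current_qpos(): joint angles.
- manip.current_joint_vel(): joint speeds.
- manip.current_joint_torque(): joint torques, N m.
- manip.current_ee_pos(): TCP position.
- manip.current_tcp_rot(): TCP orientation.
- manip.current_force(): force on the tool from outside, world axes, zero at the start.
- manip.current_ft_torque(): the same for the moment, N m.
- manip.current_grip_width(): opening from 0.0 (shut) to 1.0 (fully open).
Only numpy, scipy, OpenCV 4.12 (cv2) and the standard library are available. Lean on these libraries where they do the work, as an engineer would, in place of code of your own. Each camera call takes 0.05 s, during which the arm holds its last target.

### The job

Take the aluminium bird-feeder tube off its wooden rest and load it in the holding cradle, dome end first: lay it on the two steel rods and slide it along them so that it pushes the sprung yellow roller arm up and goes beneath it, until the dome presses the red sprung stop pin in a little. Feel for the pin and be gentle: do not drive the pin in to the end of its travel. Then let go, so that the arm alone holds the tube down against the pin, and leave the other things on the bench as they are.

Things in the scene. Friction and masses are not known exactly. Their poses are not given: they have to be found in the camera images.
- tube_mid (a point): Centre (on the axis, half-way along) of the loose bird-feeder tube: aluminium cylinder 36 mm in diameter, 180 mm long, about 0.2 kg, green twist cap (same diameter, 30 mm) at the rear, domed front. Its x axis runs from cap to dome. Starts lying level on the rest, centre 45 mm above the bench, dome away from the robot. Good grip: from above, across it, 40 mm behind this point
- tube_nose (a point): the tip of the tube's domed end, on the axis, 90 mm ahead of the tube's centre
- tube: the same tube as a whole, origin and axes as tube_mid; the dome's edge is rounded with 12 mm radius. Under the arm it stays where it is when let go with the pin pressed in
- rest: Fixed dark wooden rest, 180 x 70 x 12 mm, with two pairs of short wooden pegs at x = +70 and -70 mm on which the tube lies along the rest's x axis, up to 10 mm off-centre lengthwise. Origin: centre of its underside, on the bench
- jig: Fixed cradle, turned up to 0.3 rad. Origin on the bench; x = loading direction, away from the robot. Base 85 mm wide, 18 high, x -140 to +185 mm. Two steel rods (10 mm thick, 22 apart), x -130 to +70 mm; a tube on them has its axis at y = 0, 55 mm above the bench, sides free for x below +20 mm. Pushed on freely by its cap end under the roller it slides with 5 to 9 N; a hard grip can jam it
- holddown: Sprung arm of the cradle: two yellow bars (y = +-25 mm of the cradle) with a black roller across their ends. Origin on its hinge, at x = 150, z = 35 mm of the cradle. The spring turns the roller down onto a limit, its underside 10 mm below the top of a tube on the rods. A dome slid along the rods wedges it up with some 10 N; it then bears on the tube with about 6 N. Over 25 N bends it
- roller_mid (a point): centre of the arm's roller (20 mm in diameter, 36 mm wide), idle at x = 45 mm, z = 73 mm of the cradle
- stop: Blue post on the cradle, 16 x 30 x 62 mm, origin at its foot, x = 135, z = 18 mm of the cradle. It carries the stop pin on the tube's axis: red tip 18 mm in diameter, on a brass screw set anew each time and not measured: the tip lies anywhere from x = 73 to 110 mm of the cradle; find it by feel. It resists with 3 N at first touch, 1 N more per mm, bottoms after 3 mm; over 9 N spoils it
- spray: bystander: green plastic spray bottle with white head, 72 mm in diameter, 213 mm tall, upright; origin at the centre of its underside
- jar: bystander: glass preserving jar with clamp lid, 100 mm wide over the wire, 128 mm tall, upright; origin at the centre of its underside
- bowl: bystander: white ceramic bowl, 110 mm wide, 45 mm tall; origin at the centre of its underside
- dibber: bystander: steel dibber with wooden cross handle, lying, 160 mm long, 87 mm over the handle, 17 mm high; origin on the bench below its middle, point along its x axis
Things that resemble listed ones, but are neither listed nor needed, are in the scene too. What is shaped like the tube but orange is not meant.

How it is judged:
By the outcome, as a careful person would: the job done as asked, in the order asked, and still so for the second after the job is handed in, with the robot touching nothing.
It also fails if it takes over 72 s, if anything falls off the work surface, if the arm or the gripper's body presses on something with over 40 N, if the wrist force passes 120 N, or if a joint passes its speed limit or range.

## Working session

There is one attempt and no reset: what is moved stays moved. The work goes in short steps, each a Python script; the robot and the scene stay as the last script left them, time stands still between calls to the robot, and variables do not carry over. Pictures are saved under pics/ and viewed, and the job is handed in when it is done.

```bash
ls; mkdir -p pics; python3 - <<'E'
from bench import manip
import cv2
for n in ("scene","top","wrist"):
    p,d=manip.grab_frame(n); cv2.imwrite(f"pics/a_{n}.png",p[:,:,::-1])
    for k in ("tube","rest","jig","roller_mid","stop","holddown","spray","jar","bowl","dibber"):
        r=manip.look_for(n,k); print(n,k,[([round(float(v),3) for v in q['at']],round(q['confidence'],2)) for q in r[:3]])
    c=manip.get_calibration(n); print(c['t'],c['k1'],c['camera_matrix'].tolist() if hasattr(c['camera_matrix'],'tolist') else c['camera_matrix'])
print(manip.current_time(),manip.current_force(),manip.current_tcp_rot())
E
```

```text
pics
scene tube [([0.369, -0.168, 0.026], 0.94), ([0.247, -0.335, 0.032], 0.7), ([0.627, -0.215, 0.009], 0.67)]
scene rest [([0.626, -0.217, 0.013], 0.65)]
scene jig [([0.631, 0.182, 0.018], 0.91)]
scene roller_mid [([0.653, 0.19, 0.066], 0.62)]
scene stop [([0.715, 0.214, 0.062], 0.74)]
scene holddown [([0.652, 0.191, 0.065], 0.85)]
scene spray [([0.653, -0.399, 0.122], 0.75)]
scene jar [([0.665, 0.421, 0.081], 0.95)]
scene bowl [([0.79, 0.018, 0.03], 0.69), ([0.633, 0.183, 0.018], 0.5), ([0.609, -0.203, 0.057], 0.25)]
scene dibber [([0.551, -0.009, 0.014], 0.94)]
[-0.3817484  -0.14334974  1.41721112] -0.1410617344500233 [[447.0085233950274, 0.0, 275.87330905987403], [0.0, 447.0085233950274, 211.90429520205035], [0.0, 0.0, 1.0]]
top tube [([0.231, -0.348, 0.036], 0.89), ([0.595, -0.193, 0.061], 0.85), ([0.368, -0.148, 0.033], 0.58)]
top rest [([0.605, -0.174, 0.015], 0.92)]
top jig [([0.59, 0.197, 0.02], 0.77), ([0.707, 0.218, 0.062], 0.42)]
top roller_mid [([0.645, 0.199, 0.068], 0.73)]
top stop [([0.709, 0.218, 0.063], 0.55)]
top holddown [([0.642, 0.203, 0.067], 0.55), ([0.589, -
[... 229 characters left out ...]
2 0.5197335  1.52215703] -0.12385879067230092 [[483.7227204143084, 0.0, 282.6231100426071], [0.0, 483.7227204143084, 207.15618205207397], [0.0, 0.0, 1.0]]
wrist tube [([0.225, -0.326, 0.033], 0.79)]
wrist rest []
wrist jig []
wrist roller_mid []
wrist stop []
wrist holddown []
wrist spray []
wrist jar []
wrist bowl []
wrist dibber []
[-0.55016072 -0.03974238  0.38063051] -0.0019264200835033588 [[348.2536486920783, 0.0, 279.65248719516086], [0.0, 348.2536486920783, 215.66275765349602], [0.0, 0.0, 1.0]]
1.65 [0.33834634 0.74862147 1.22958588] [[ 2.36626977e-06  3.65099506e-01 -9.30968502e-01]
 [-1.08435652e-06 -9.30968502e-01 -3.65099506e-01]
 [-1.00000000e+00  1.87342568e-06 -1.80702459e-06]]
```

View pics/a_scene.png

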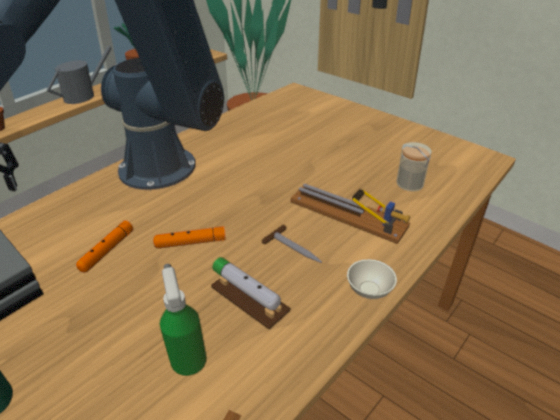

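View pics/a_top.png

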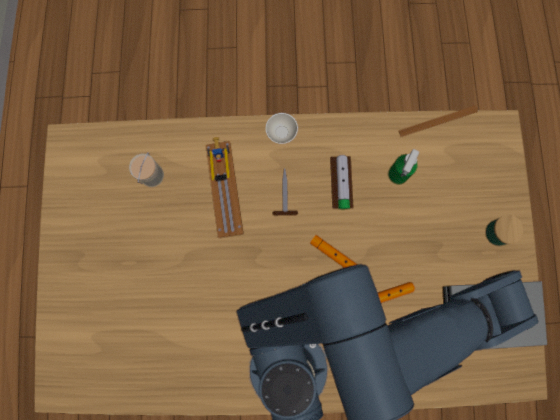

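View pics/a_wrist.png

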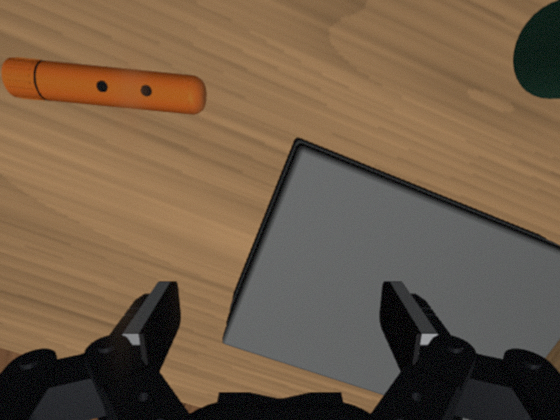

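The aluminium tube lies at top (344,182) and scene (245,283), with its green cap toward the robot. The two orange look-alikes are at top (333,250) and (395,292), and they are not meant. The cradle is at top (224,190). Next I'll save the frames and fit coarse poses from depth.

```bash
cat > h.py <<'E'
from bench import manip
import numpy as np, cv2
def grab(n,save=None):
    c=manip.get_calibration(n); p,d=manip.grab_frame(n)
    c={k:(np.array(v) if k!='k1' else v) for k,v in c.items()}
    if save:
        cv2.imwrite(f"pics/{save}.png",p[:,:,::-1]); np.savez(f"pics/{save}.npz",p=p,d=d,K=c['camera_matrix'],k1=c['k1'],R=c['R'],t=c['t'])
    return p,d,c
def load(s):
    z=np.load(f"pics/{s}.npz"); return z['p'],z['d'],dict(camera_matrix=z['K'],k1=float(z['k1']),R=z['R'],t=z['t'])
def slopes(uv,c):
    K=c['camera_matrix']; uv=np.asarray(uv,float).reshape(-1,1,2)
    return cv2.undistortPoints(uv,K,np.array([c['k1'],0,0,0,0.]),None,None).reshape(-1,2)
def ray(uv,c):
    s=slopes(uv,c); v=np.c_[s,np.ones(len(s))]@c['R']; o=-c['R'].T@c['t']; return o,v
def onz(uv,c,z):
    o,v=ray(uv,c); return o+v*((z-o[2])/v[:,2])[:,None]
def cloud(d,c):
    H,W=d.shape; u,v=np.meshgrid(np.arange(W),np.arange(H)); uv=np.stack([u,v],-1).reshape(-1,2)
    s=slopes(uv,c); P=np.c_[s,np.ones(len(s))]*d.reshape(-1,1); X=(P-c['t'])@c['R']; X[d.reshape(-1)==0]=np.nan
    return X.reshape(H,W,3)
def proj(X,c):
    P=np.atleast_2d(X)@c['R'].T+c['t']; s=P[:,:2]/P[:,2:]; r2=(s**2).sum(1,keepdims=True); s=s*(1+c['k1']*r2)
    return s*[c['camera_matrix'][0,0],c['camera_matrix'][1,1]]+c['camera_matrix'][:2,2]
E
python3 - <<'E'
from h import *
p,d,c=grab("top","b_top"); X=cloud(d,c)
def box(a,b,e,f): return X[b:f,a:e].reshape(-1,3)
t=box(330,150,356,215); t=t[t[:,2]>.045]; m=np.median(t,0); print('tube',len(t),t.mean(0),t.min(0),t.max(0))
u=np.linalg.svd(t[:,:2]-t[:,:2].mean(0))[2][0]; print(u)
b=X[300:320,100:150].reshape(-1,3); print('bench',np.nanmedian(b,0))
j=box(205,130,245,240); j=j[(j[:,2]>.01)&(j[:,2]<.028)]; print('jigbase',len(j)); print(cv2.minAreaRect(j[:,:2].astype(np.float32)*1000))
r=box(215,182,240,235); r=r[r[:,2]>.032]; print('rods',len(r),r.mean(0),np.linalg.svd(r[:,:2]-r[:,:2].mean(0))[2][0],r[:,2].max())
q,dd,cw=grab("wrist"); R=manip.current_tcp_rot();T=manip.current_ee_pos(); o=-cw['R'].T@cw['t']; print('cam in tool',np.array(R).T@(o-T)); print('view in tool',np.array(R).T@cw['R'].T)
E
```

```text
tube 575 [ 0.59586648 -0.19634515  0.05775025] [ 0.50894213 -0.2155234   0.04518383] [ 0.68942654 -0.1780297   0.06990247]
[-0.99999379  0.00352311]
bench [ 0.20051694  0.53351325 -0.00198597]
jigbase 1606
((609.16748046875, 180.2088165283203), (347.4942321777344, 128.52545166015625), 6.9577507972717285)
rods 282 [0.53101461 0.19003111 0.03755658] [-0.98997274 -0.14125851] 0.045900329718626606
cam in tool [-0.14278471  0.00029634 -0.0798752 ]
view in tool [[ 1.80808007e-04 -3.10276451e-01  9.50646355e-01]
 [ 9.99999671e-01 -6.95041299e-04 -4.17045616e-04]
 [ 7.90137910e-04  9.50646118e-01  3.10276223e-01]]
```

```bash
cat >> h.py <<'E'
def Rt(yaw,flip=False):
    x=np.array([0,0,-1.]); y=np.array([np.sin(yaw),-np.cos(yaw),0])*(-1 if flip else 1); return np.c_[x,y,np.cross(x,y)]
E
python3 - <<'E'
from h import *
for fl in (0,1):
  for P,yw in (((.56,-.196,.05),0),((.45,.17,.07),.14),((.60,.18,.2),.14)):
    q=manip.inverse_kinematics(np.array(P),Rt(yw,fl)); print(fl,P,None if q is None else np.round(q,2))
i=0
for P,yw in (((.58,-.16,.16),0),((.58,-.22,.16),0)):
    manip.move_ptp(np.array(P),Rt(yw)); p,d,c=grab("wrist",f"t{i}"); i+=1
    for n in('tube','tube_mid','tube_nose','rest'): print(n,[(np.round(q['at'],4),round(q['confidence'],2)) for q in manip.look_for('wrist',n)[:3]])
print(manip.current_time(),manip.current_ee_pos())
E
```

```text
0 (0.56, -0.196, 0.05) [-0.42  0.66  1.66 -0.    0.82  1.16]
0 (0.45, 0.17, 0.07) [ 0.26  0.47  1.95 -0.    0.71  1.7 ]
0 (0.6, 0.18, 0.2) [ 0.22  0.52  1.47 -0.    1.15  1.65]
1 (0.56, -0.196, 0.05) [-0.42  0.66  1.66 -0.    0.82 -1.99]
1 (0.45, 0.17, 0.07) [ 0.26  0.47  1.95 -0.    0.71 -1.45]
1 (0.6, 0.18, 0.2) [ 0.22  0.52  1.47 -0.    1.15 -1.49]
tube [(array([ 0.4049, -0.1234,  0.0322]), 0.84), (array([ 0.6119, -0.193 ,  0.0588]), 0.72)]
tube_mid [(array([ 0.4093, -0.1224,  0.0285]), 0.91), (array([ 0.6121, -0.1959,  0.0613]), 0.76)]
tube_nose [(array([ 0.612 , -0.1906,  0.0636]), 0.68), (array([ 0.4125, -0.1179,  0.0279]), 0.66)]
rest [(array([ 0.6235, -0.1751,  0.0109]), 0.57), (array([ 0.6126, -0.1941,  0.0605]), 0.42)]
tube [(array([ 0.3938, -0.1324,  0.0333]), 0.87), (array([ 0.61  , -0.2002,  0.0614]), 0.81)]
tube_mid [(array([ 0.3997, -0.1336,  0.0255]), 0.95), (array([ 0.6149, -0.1977,  0.0594]), 0.8)]
tube_nose [(array([ 0.6121, -0.1976,  0.0596]), 0.81), (array([ 0.4027, -0.1336,  0.0302]), 0.81)]
rest [(array([ 0.6262, -0.2197,  0.0141]), 0.83)]
4.4917 [ 0.58008242 -0.2192353   0.16005204]
```

```bash
python3 - <<'E'
import cv2,numpy as np
a=cv2.imread('pics/t0.png');b=cv2.imread('pics/t1.png'); cv2.imwrite('pics/t01.png',cv2.resize(np.hstack([a,b]),(800,300)))
E
```

```text
(no output)
```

View pics/t0.png

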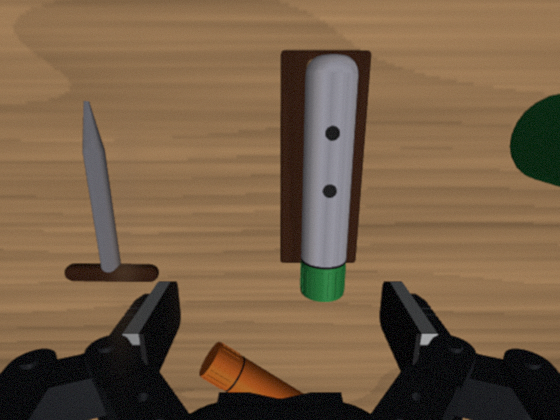

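View pics/t1.png

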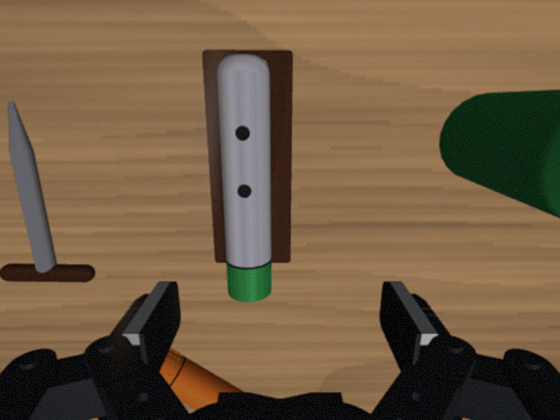

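```bash
cat > fit.py <<'E'
from h import *
from scipy.optimize import least_squares
E=[]
for s,(u0,u1) in (('t0',(284,368)),('t1',(205,290))):
    p,d,c=load(s); hsv=cv2.cvtColor(p,cv2.COLOR_RGB2HSV).astype(int)
    silver=(hsv[...,2]>70)&(hsv[...,1]<75); green=(hsv[...,0]>45)&(hsv[...,0]<80)&(hsv[...,1]>120)
    m=(silver|green); m[:,:u0]=0;m[:,u1:]=0;m[:45]=0;m[305:]=0
    m=cv2.morphologyEx(m.astype(np.uint8),cv2.MORPH_CLOSE,np.ones((5,5)))
    n,l,st,_=cv2.connectedComponentsWithStats(m); k=1+np.argmax(st[1:,4]); m=l==k; print(s,st[k])
    rows=range(80,290,4); L=[];Rr=[]
    for r in rows:
        w=np.where(m[r])[0]; L.append((w[0]-.5,r)); Rr.append((w[-1]+.5,r))
    E.append((c,np.array(L),np.array(Rr)))
    cc=[np.where(m[:,int(L[-1][0]+x)])[0][-1] for x in (14,18,22,26,30)]; print('cap rows',cc)
    uc=(L[-1][0]+Rr[-1][0])/2; print('cap end x at z.063', onz([(uc,max(cc)+.5)],c,.063), 'nose', onz([((L[0][0]+Rr[0][0])/2,st[k][1]-.5)],c,[.045][0]))
    X=cloud(d,c); t=X[m]; t=t[np.isfinite(t[:,0])]; print('cloud',t.mean(0),np.percentile(t,[1,50,99],axis=0).round(4).tolist())
def res(q):
    y,z,yaw,pit=q; a=np.array([np.cos(yaw),np.sin(yaw),pit]); a/=np.linalg.norm(a); A=np.array([.6,y,z]); o_=[]
    for c,L,R in E:
        for U,sg in ((L,1),(R,-1)):
            o,v=ray(U,c); nn=np.cross(v,a); nn/=np.linalg.norm(nn,axis=1)[:,None]; dd=(nn@(A-o)); o_.append(np.abs(dd)-.018)
    return np.concatenate(o_)
r=least_squares(res,[-.196,.045,0,0]); print('y,z,yaw,pitch',r.x.round(4),'rms mm',1e3*np.sqrt((r.fun**2).mean()))
E
python3 fit.py
```

```text
t0 [  301    54    58   248 11283]
cap rows [np.int64(299), np.int64(300), np.int64(301), np.int64(300), np.int64(300)]
cap end x at z.063 [[ 0.51024437 -0.19417861  0.063     ]] nose [[ 0.69096554 -0.19614092  0.045     ]]
cloud [ 0.60840785 -0.19492214  0.0589513 ] [[0.5135, -0.2213, 0.0125], [0.6132, -0.1943, 0.0606], [0.6872, -0.1789, 0.0641]]
t1 [  211    54    61   248 11504]
cap rows [np.int64(300), np.int64(301), np.int64(300), np.int64(300), np.int64(299)]
cap end x at z.063 [[ 0.51039829 -0.19737917  0.063     ]] nose [[ 0.69091822 -0.19684209  0.045     ]]
cloud [ 0.60911549 -0.19736199  0.05872757] [[0.5135, -0.2137, 0.0125], [0.6143, -0.1979, 0.0606], [0.6872, -0.1788, 0.0641]]
y,z,yaw,pitch [-0.1963  0.0471 -0.0019  0.0351] rms mm 0.5883458583700232
```

```bash
python3 - <<'E'
from h import *
i=0
for P in ((.60,.23,.2),(.59,.16,.2)):
    manip.move_ptp(np.array(P),Rt(.14)); p,d,c=grab("wrist",f"j{i}"); i+=1
    for n in('jig','roller_mid','stop','holddown'): print(n,[(np.round(q['at'],4),round(q['confidence'],2)) for q in manip.look_for('wrist',n)[:3]])
print(manip.current_time(),manip.current_ee_pos())
E
```

```text
jig [(array([0.6389, 0.207 , 0.0178]), 0.84)]
roller_mid [(array([0.6564, 0.2055, 0.0655]), 0.75)]
stop [(array([0.7082, 0.2183, 0.061 ]), 0.75)]
holddown [(array([0.6586, 0.2047, 0.0626]), 0.56)]
jig [(array([0.6293, 0.2   , 0.0215]), 0.88), (array([ 0.7638, -0.0123,  0.0199]), 0.53)]
roller_mid [(array([0.6547, 0.1998, 0.0658]), 0.58)]
stop [(array([0.7087, 0.216 , 0.0704]), 0.9), (array([0.6534, 0.4077, 0.0116]), 0.51)]
holddown [(array([0.6558, 0.2009, 0.0623]), 0.83), (array([0.7044, 0.2132, 0.0694]), 0.51)]
7.0333 [0.59003194 0.1607679  0.1999187 ]
```

View pics/j0.png

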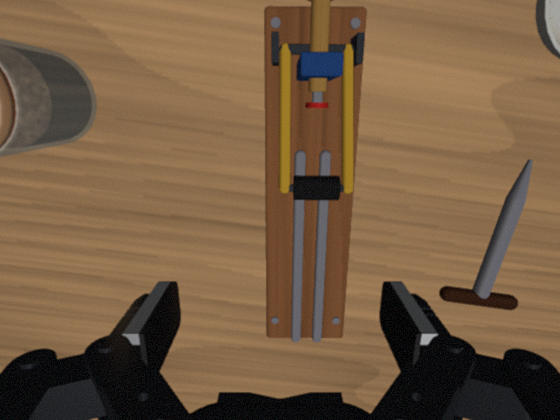

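View pics/j1.png

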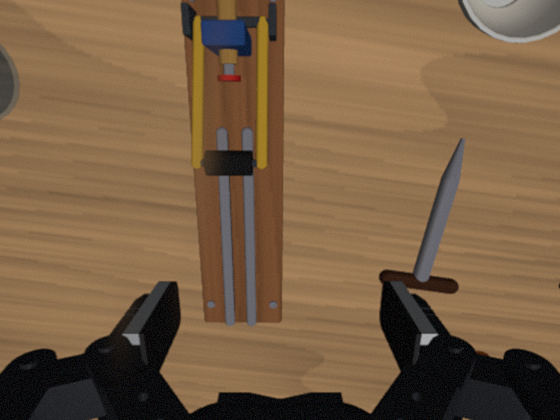

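```bash
python3 - <<'E'
import cv2
a=cv2.imread('pics/j0.png')[0:350,230:400]; b=cv2.imread('pics/j1.png')[0:335,150:320]
cv2.imwrite('pics/j0c.png',cv2.resize(a[225:350],None,fx=4.7,fy=4.7,interpolation=2)[:600]); cv2.imwrite('pics/j0d.png',cv2.resize(a[:125],None,fx=4.7,fy=4.7,interpolation=2))
cv2.imwrite('pics/j1c.png',cv2.resize(b[210:335],None,fx=4.7,fy=4.7,interpolation=2)); 
E
```

```text
(no output)
```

View pics/j0c.png

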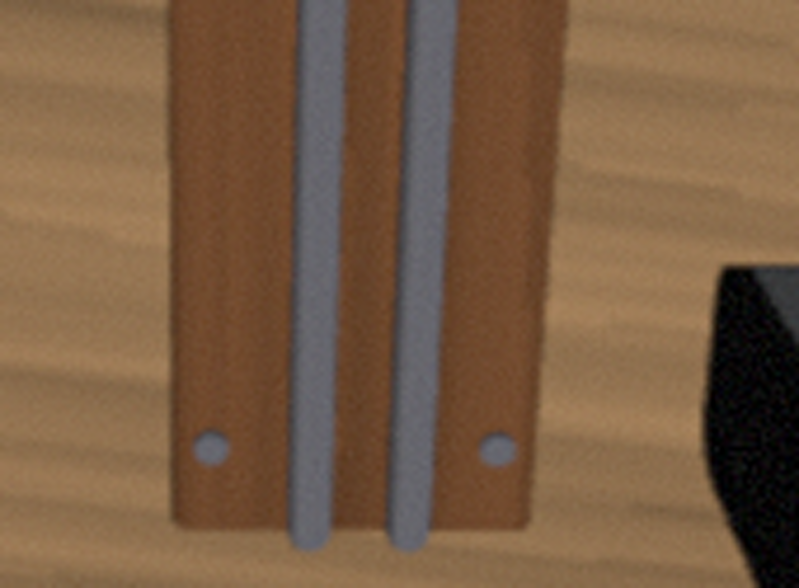

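View pics/j0d.png

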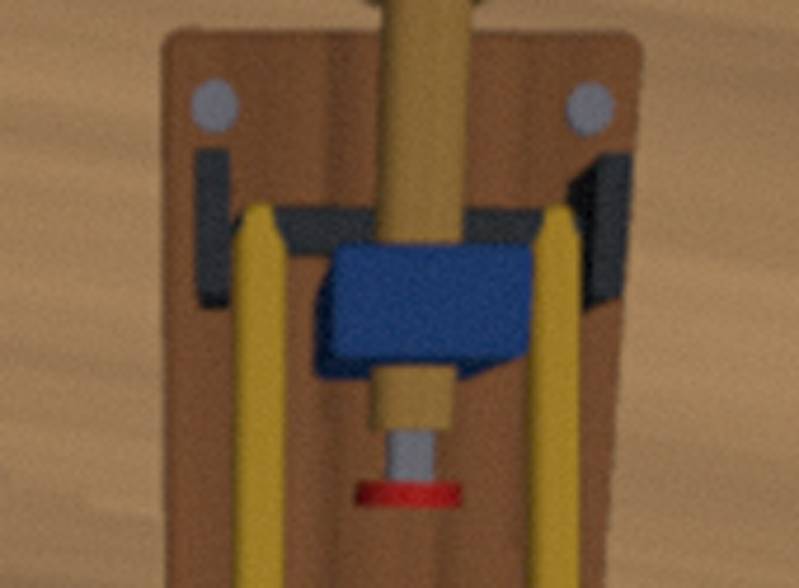

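View pics/j1c.png

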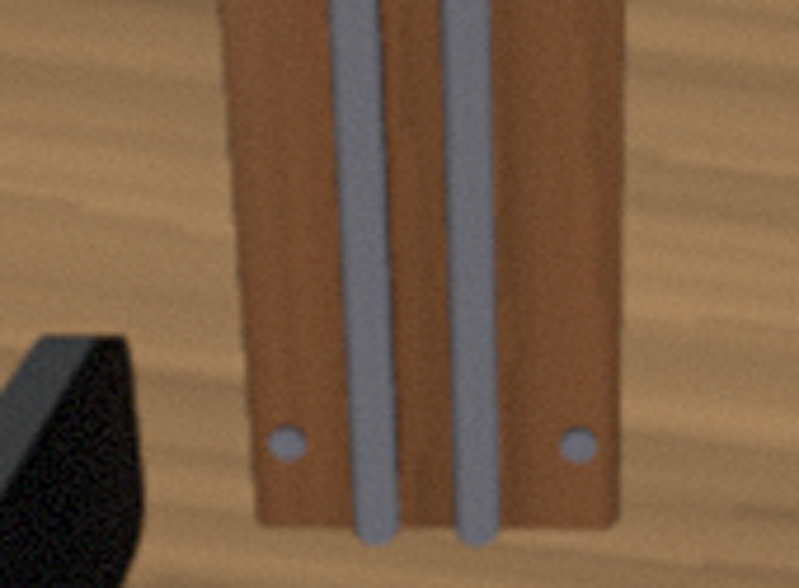

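```bash
cat > jfit.py <<'E'
from h import *
from scipy.optimize import least_squares
c0=load('j0')[2]; c1=load('j1')[2]
# (cam, jig point, pixel, use_u,use_v)
P=[(c0,(-140,42.5,18),(266.8,337.1),1,1),(c0,(-140,-42.5,18),(342.8,336.7),1,1),(c0,(185,42.5,18),(265.1,7),1,1),(c0,(185,-42.5,18),(366.4,7.4),1,1),
(c1,(-140,42.5,18),(205.3,322.1),1,1),(c1,(-140,-42.5,18),(281.5,321.7),1,1),
(c0,(-130,11,39.8),(296,341.8),0,1),(c0,(-130,-11,39.8),(317,341.8),0,1),(c1,(-130,11,39.8),(230,326),0,1),(c1,(-130,-11,39.8),(251,326),0,1)]
lines=[(c0,11,((298.7,225),(296.05,331.4))),(c0,-11,((322.3,225),(317.15,331.4))),(c1,11,((225.85,210),(230.2,316.4))),(c1,-11,((249.4,210),(251.6,316.4)))]
def W(q,X):
    x,y,z,a=q; X=np.array(X)/1e3; return np.array([x+np.cos(a)*X[0]-np.sin(a)*X[1],y+np.sin(a)*X[0]+np.cos(a)*X[1],z+X[2]])
def res(q,full=False):
    o=[]
    for c,X,uv,a,b in P:
        e=proj(W(q,X),c)[0]-uv; o+= [e[0]*a,e[1]*b]
    for c,y,pts in lines:
        A=proj(np.array([W(q,(-120,y,34.8)),W(q,(-40,y,34.8))]),c); d=(A[1]-A[0])/np.linalg.norm(A[1]-A[0])
        for u in pts: e=np.array(u)-A[0]; o.append(1.5*(d[0]*e[1]-d[1]*e[0]))
    return np.array(o)
if __name__=='__main__':
    r=least_squares(res,[.58,.19,0,.14],loss='soft_l1'); print(r.x.round(4)); print(res(r.x).round(1))
    for c,uv in ((c0,(317,108)),(c1,(229,79.5))):
        w=onz([uv],c,.064+r.x[2])[0]; e=w[:2]-r.x[:2]; a=r.x[3]; print('pin tip jig x,y',e@[np.cos(a),np.sin(a)],e@[-np.sin(a),np.cos(a)])
    from h import cloud
    for s in('j0','j1'):
        p,d,c=load(s);X=cloud(d,c); a=r.x[3]; dx=X[...,0]-r.x[0];dy=X[...,1]-r.x[1]; jx=dx*np.cos(a)+dy*np.sin(a); jy=-dx*np.sin(a)+dy*np.cos(a)
        m=(jx>-.12)&(jx<.02)&(abs(abs(jy)-.011)<.002); print('rod top z',np.nanmedian(X[m][:,2]), 'base z',np.nanmedian(X[(jx>-.12)&(jx<.02)&(abs(abs(jy)-.03)<.006)][:,2]))
        m=(jx>-.12)&(jx<.02)&(X[...,2]>.032)&(abs(jy)<.03); print('rod y mean',np.nanmean(jy[m]), 'slope',np.polyfit(jx[m],jy[m],1))
E
python3 jfit.py
```

```text
[ 0.5745  0.1961 -0.0037  0.132 ]
[-0.1 -0.4 -0.2  0.4 -0.5 -0.3  0.5  0.  -0.3 -0.6  0.5  0.2 -0.   0.3
 -0.   0.4  0.   0.   0.   0.1  0.4  0.3  1.   0.7 -0.4 -1.  -0.3 -0.6]
pin tip jig x,y 0.10559707450210833 0.0005618113683834067
pin tip jig x,y 0.10658878285096428 -0.00020144605979859946
rod top z 0.03963414056030329 base z 0.018021515223594107
rod y mean 0.0009547037355906 slope [-0.00843935  0.00057751]
rod top z 0.03976324668938549 base z 0.01821123055353661
rod y mean 0.009389652539692487 slope [0.13539285 0.01020756]
```

The aluminium tube with the green cap (j/t0 at (330,180)) is confirmed:
- Its centre is at (0.601, -0.196, 0.045), yaw about 0.
- Measured length is 0.1806 m, and the measured heights agree with the text.

The cradle is at (0.5745, 0.196), yaw 0.132, and the pin tip appears to be at about x = 106 mm. Now I'll grasp the tube.

```bash
python3 - <<'E'
from h import *
f=lambda:np.round(manip.current_force(),2)
R=Rt(-.002); x,y=.561,-.196
manip.move_ptp(np.array([x,y,.13]),R); print(f(),manip.current_time())
manip.move_l(np.array([x,y,.027]),max_speed=.08); print('down',f())
manip.set_gripper(0.0,40); print('grip',manip.current_grip_width(),f())
manip.move_l(np.array([x,y,.14]),max_speed=.1); print('up',f(),manip.current_grip_width(),manip.current_time(),manip.current_ee_pos())
p,d,c=grab("wrist","g0"); grab("scene","g0s")
E
```

```text
[ 1.   -0.09 -0.72] 8.4
down [ 0.33 -0.16  0.04]
grip 0.4102258029112832 [-1.76  0.57  4.97]
up [-0.54 -0.2  -2.55] 0.4061785904629754 11.6333 [ 0.56066992 -0.19587357  0.13929344]
```

View pics/g0.png

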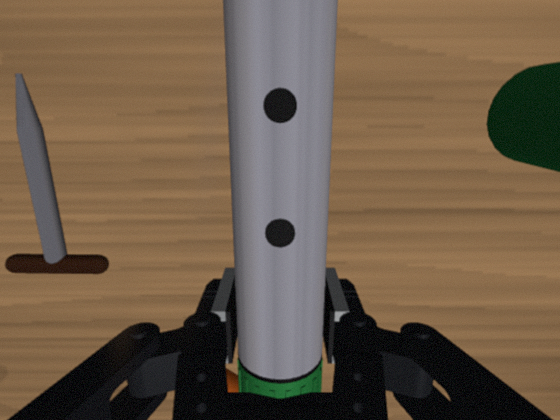

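View pics/g0s.png

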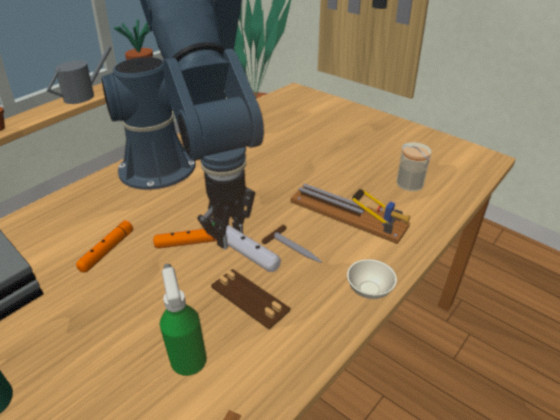

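The tube is held, centred in the pads (hole at (280,233), cap at (280,385)), and the rest is empty. Next I'll check the tube's tilt and height in the grip from depth.

```bash
python3 - <<'E'
from h import *
p,d,c=load('g0'); X=cloud(d,c)
for r in range(10,260,40):
    row=X[r,225:338]; row=row[row[:,2]>.1]; i=np.nanargmax(row[:,2]); print(r,len(row),np.round([np.nanmean(row[:,0]),(np.nanmin(row[:,1])+np.nanmax(row[:,1]))/2,np.nanpercentile(row[:,2],95)],4))
E
```

```text
10 111 [ 0.6652 -0.1968  0.1748]
50 110 [ 0.655  -0.1962  0.1746]
90 107 [ 0.6441 -0.1965  0.1752]
130 104 [ 0.6324 -0.1961  0.1746]
170 100 [ 0.62   -0.1961  0.1748]
210 95 [ 0.6066 -0.1961  0.1751]
250 91 [ 0.5922 -0.1961  0.1751]
```

```bash
cat >> h.py <<'E'
JX,JY,JA=.5745,.1961,.132
def J(x,y,z): c,s=np.cos(JA),np.sin(JA); return np.array([JX+c*x-s*y,JY+s*x+c*y,z])
def jf():
    F=np.array(manip.current_force()); c,s=np.cos(JA),np.sin(JA); return np.round([c*F[0]+s*F[1],-s*F[0]+c*F[1],F[2]],2)
E
python3 - <<'E'
from h import *
R=Rt(JA)
manip.move_ptp(J(-.115,0,.14),R); print(manip.current_time(),jf())
manip.move_l(J(-.115,0,.048),max_speed=.1); f0=jf(); print(f0)
z=.048
while z>.033:
    z-=.0015; manip.move_l(J(-.115,0,z),max_speed=.02); f=jf(); print(round(z,4),f)
    if f[2]-f0[2]>4: break
p,d,c=grab("wrist","k0"); X=cloud(d,c)
for r in range(10,260,60):
    row=X[r,200:360]; row=row[row[:,2]>.055]; print(r,len(row),np.round([np.nanmean(row[:,0]),(np.nanmin(row[:,1])+np.nanmax(row[:,1]))/2,np.nanpercentile(row[:,2],90)],4))
print(manip.current_time(),manip.current_ee_pos())
E
```

```text
13.1833 [-0.02 -0.28 -2.62]
[-0.    1.08 -2.11]
0.0465 [-0.52  0.26 -2.73]
0.045 [-0.11  0.63 -2.92]
0.0435 [-0.23 -0.1  -2.78]
0.042 [ 0.6  -0.41 -2.36]
0.0405 [-0.69 -0.24 -3.29]
0.039 [ 0.36 -0.13 -2.23]
0.0375 [-1.02  1.04  0.81]
0.036 [-6.58  1.72 20.58]
10 115 [0.5641 0.1948 0.0737]
70 110 [0.5488 0.1929 0.0738]
130 104 [0.5319 0.1905 0.0733]
190 98 [0.5131 0.1878 0.0733]
250 94 [0.4921 0.1846 0.0733]
16.3 [0.46070849 0.18126627 0.03722622]
```

View pics/k0.png

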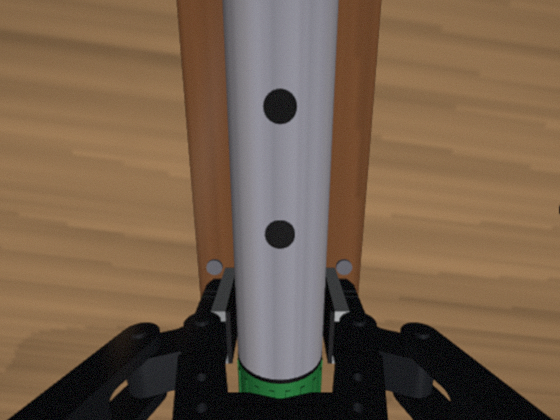

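The tube is seated on the rods (contact at TCP z = 0.037, tube top at 0.0733, centred between the screws at (214,267) and (344,267)). I'll release it and go behind the cap to push.

```bash
python3 - <<'E'
from h import *
manip.move_l(J(-.115,0,.0378),max_speed=.02); print(jf())
manip.set_gripper(0.75); print(jf())
manip.move_l(J(-.115,0,.125),max_speed=.15)
manip.set_gripper(0.0,40)
manip.move_l(J(-.195,0,.125),max_speed=.15); grab("wrist","k1")
manip.move_l(J(-.195,0,.047),max_speed=.12); f0=jf(); print('f0',f0,manip.current_time())
x=-.195
while x<-.165:
    x+=.002; manip.move_l(J(x,0,.047),max_speed=.04); f=jf(); print(round(x,4),f)
    if f[0]-f0[0]<-1.8: break
print(manip.current_time()); grab("scene","k2s"); grab("wrist","k2")
E
```

```text
[ 0.14  0.21 -1.08]
[-0.19 -0.08  0.81]
f0 [-0.06 -0.25  0.64] 19.8333
-0.193 [-0.58 -0.07 -0.61]
-0.191 [ 0.59  0.78 -0.09]
-0.189 [-0.38 -0.32  0.95]
-0.187 [-0.49  0.32  0.23]
-0.185 [-0.55 -0.75 -0.14]
-0.183 [ 0.2  -0.29 -0.27]
-0.181 [ 0.63  0.33 -0.34]
-0.179 [ 0.01 -0.71 -0.37]
-0.177 [ 0.47 -0.32  0.46]
-0.175 [ 0.27 -0.1   0.3 ]
-0.173 [-0.85 -0.39  0.23]
-0.171 [ 0.65 -0.64 -0.19]
-0.169 [-0.51 -0.88  0.52]
-0.167 [ 0.04 -0.64  0.37]
-0.165 [-0.26  0.4  -0.01]
23.5833
```

View pics/k1.png

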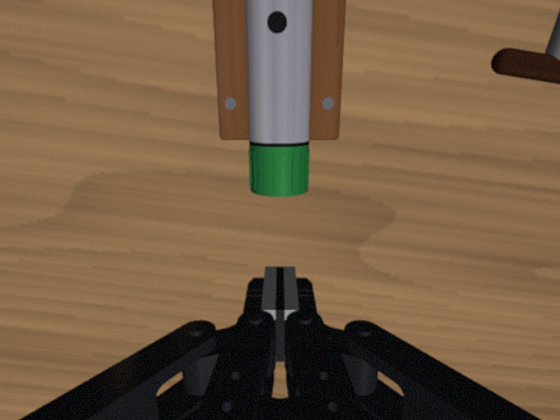

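View pics/k2.png

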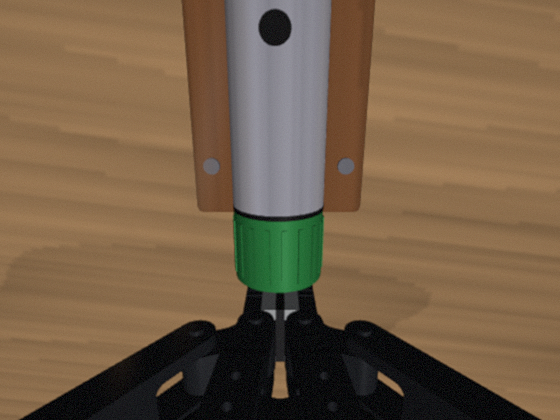

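```bash
python3 - <<'E'
from h import *
for s,uv in(('k1',(279,194.5)),('k2',(278,289.5))):
    c=load(s)[2]; w=onz([uv],c,.073)[0]-[JX,JY,0]; print(s,'cap end jig x,y',w[0]*np.cos(JA)+w[1]*np.sin(JA),-w[0]*np.sin(JA)+w[1]*np.cos(JA))
t=manip.current_time(); print(np.mean([jf() for _ in range(10)],0),np.std([jf() for _ in range(10)],0),manip.current_time()-t)
E
```

```text
k1 cap end jig x,y -0.16484619446663915 0.0003250279645579633
k2 cap end jig x,y -0.15241294887015797 0.0004574361518287391
[-0.06 -0.15  0.66] [1.38777878e-17 2.77555756e-17 0.00000000e+00] 0.0
```

The tube is being pushed (cap end 12.6 mm ahead of the TCP, nose now at about x = 27 mm). I'll keep pushing, first through the roller wedge, to a nose position well short of the pin.

```bash
cat >> h.py <<'E'
def mf(n=5):
    F=[]
    for _ in range(n): manip.dwell(.012); F.append(jf())
    return np.mean(F,0).round(2)
def tipx():
    w=np.array(manip.current_ee_pos())-[JX,JY,0]; return w[0]*np.cos(JA)+w[1]*np.sin(JA)
E
python3 - <<'E'
from h import *
x=-.165
while x<-.0931-.004:
    x+=.004 ; manip.move_l(J(x,0,.047),max_speed=.04); f=mf(3); print(round(1e3*(x+.1926),1),round(1e3*(tipx()-x),2),f)
    if f[0]<-15 or abs(f[1])>8 or abs(f[2])>12: print('STOP');break
    if x+.1926>.066 and f[0]<-11: print('STOP2');break
print(manip.current_time()); grab("wrist","m0"); grab("scene","m0s"); grab("top","m0t")
E
```

```text
31.6 0.36 [-0.26  0.02  0.43]
35.6 0.32 [0.23 0.18 0.36]
39.6 0.28 [-0.17  0.5   0.1 ]
43.6 -1.2 [-7.01  0.38  4.42]
47.6 -1.87 [-8.74 -0.61  4.9 ]
51.6 -1.84 [-8.18  0.01  3.06]
55.6 -1.56 [-7.19  0.34  1.64]
59.6 -1.38 [-6.08 -0.45  0.81]
63.6 -1.16 [-5.36 -0.38  0.71]
67.6 -0.9 [-4.86 -0.25  0.45]
71.6 -0.44 [-4.16  0.22 -0.79]
75.6 -0.09 [-2.92 -0.01 -0.91]
79.6 0.12 [-2.25 -0.11 -0.69]
83.6 0.18 [-2.55 -0.04 -0.83]
87.6 0.16 [-2.71 -0.5  -1.19]
91.6 0.16 [-2.47  0.36 -1.68]
95.6 0.14 [-2.59 -0.27 -1.3 ]
28.3583
```

View pics/m0.png

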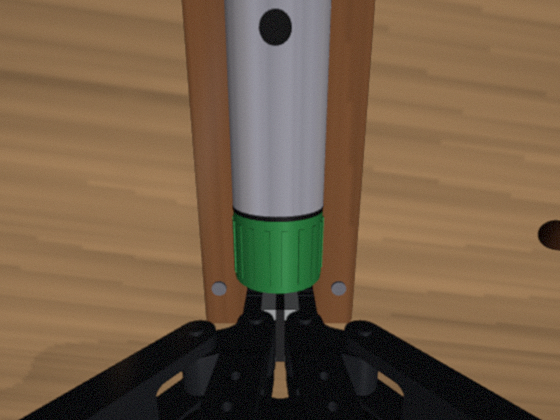

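View pics/m0s.png

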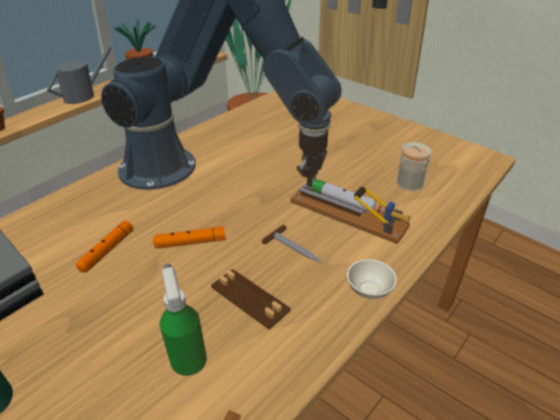

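The arm is over the tube, and the sliding force is steady at about 2.6 N. Next come fine steps to feel for the pin.

```bash
python3 - <<'E'
from h import *
x=-.097; base=[];first=None
while x<-.076:
    x+=.0006 ; manip.move_l(J(x,0,.047),max_speed=.02); f=mf(8); t=tipx(); n=1e3*(t+.1926); print(round(n,2),f)
    if first is None:
        if len(base)>3 and -f[0]+np.mean(base)>1.5 and len(base)>3: first=n; print('touch')
        else: base.append(f[0])
    if first is not None and (-f[0]+np.mean(base)>4.1 or n-first>1.3): print('stop');break
print(np.mean(base),manip.current_time())
E
```

```text
95.86 [-5.18 -0.09 -0.81]
96.52 [-4.86  0.02 -0.52]
97.1 [-4.62  0.27 -0.84]
97.72 [-5.14 -0.21 -0.92]
98.27 [-4.92 -0.03 -0.98]
98.9 [-4.91 -0.24 -0.96]
99.52 [-5.   -0.38 -0.85]
100.11 [-4.76  0.26 -0.92]
100.69 [-5.   -0.19 -0.66]
101.29 [-5.09  0.11 -0.97]
101.92 [-5.1   0.09 -0.71]
102.5 [-4.94 -0.09 -0.57]
103.09 [-5.23 -0.04 -0.74]
103.7 [-4.95  0.07 -0.71]
104.31 [-4.76  0.08 -0.34]
104.91 [-4.96 -0.03 -0.61]
105.47 [-5.11 -0.1  -0.53]
106.09 [-5.09 -0.4  -0.56]
106.67 [-5.15  0.01 -0.94]
107.31 [-5.01 -0.04 -0.88]
107.36 [-7.25 -0.12  0.23]
touch
107.49 [-9.49  0.06  1.19]
stop
-4.989 35.475
```

```bash
python3 - <<'E'
from h import *
x=-.097+.0006*22
f=mf(8); print('hold',round(1e3*(tipx()+.1926),2),f, 1e3*(x+.1926))
for i in range(6):
    x+=.0003 ; manip.move_l(J(x,0,.047),max_speed=.02); f=mf(8); n=1e3*(tipx()+.1926); print(round(n,2),f)
    if n>108.3 or f[0]<-10.2: print('stop');break
print(manip.current_time()); print(x)
E
```

```text
hold 107.48 [-9.4  -0.03  1.08] 108.8
107.51 [-10.64  -0.04   1.8 ]
stop
35.8583
-0.0835
```

```bash
python3 - <<'E'
from h import *
print(manip.current_ee_pos(), mf(5), np.round(manip.current_ft_torque(),3))
a,_,ct=grab("top","n_t"); b,_,cs=grab("scene","n_s"); w,_,cw=grab("wrist","n_w")
o,_,_=load('b_top')
A=cv2.resize(a[135:215,195:255],None,fx=5,fy=5,interpolation=2);O=cv2.resize(o[135:215,195:255],None,fx=5,fy=5,interpolation=2)
cv2.imwrite('pics/n1.png',np.hstack([O,A])[:,:,::-1]); cv2.imwrite('pics/n2.png',cv2.resize(b[165:245,285:415],None,fx=6,fy=6,interpolation=2)[:,:,::-1])
c=load('n_w')[2]; w=onz([(278,289.5)],c,.073)[0]-[JX,JY,0]; print(w[0]*np.cos(JA)+w[1]*np.sin(JA))
E
```

```text
[0.49016051 0.18482426 0.04658815] [-10.47  -0.08   2.22] [-0.219  1.627 -0.044]
-0.07233853803638159
```

View pics/n1.png

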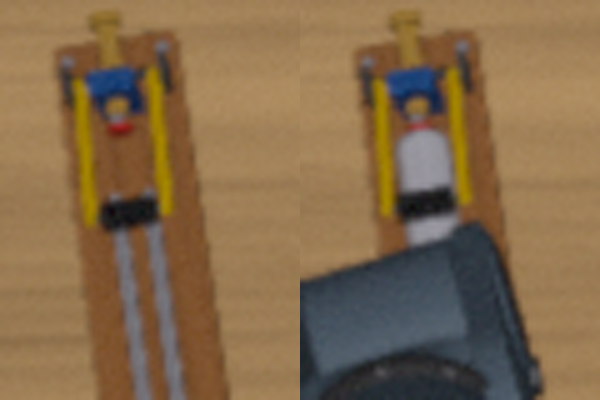

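View pics/n2.png

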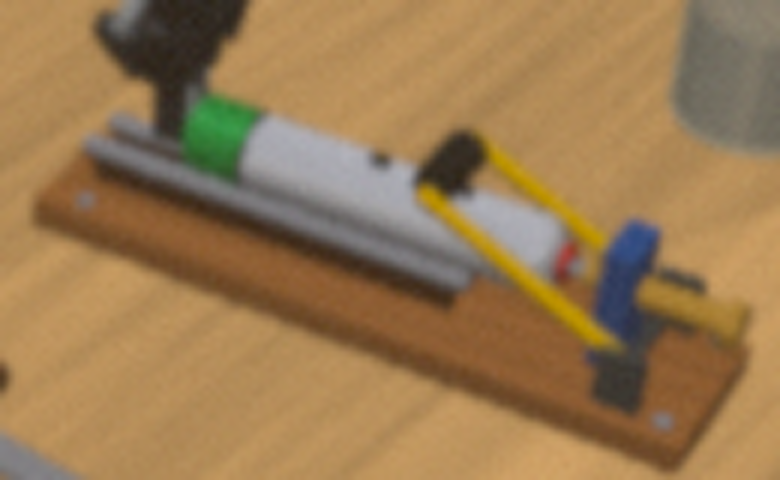

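View pics/n_w.png

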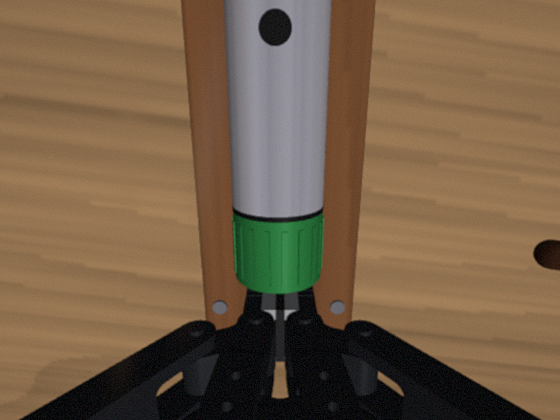

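The dome is against the red pin (n2 at (565,262)), and the steel shank still shows behind it. The extra force so far is preload plus static friction, so I'll continue in tiny steps judged by displacement.

```bash
python3 - <<'E'
from h import *
x=-.0835
for i in range(10):
    x+=.0002 ; manip.move_l(J(x,0,.047),max_speed=.01); f=mf(8); n=1e3*(tipx()+.1926); print(round(1e3*(x+.1926),2),round(n,2),f)
    if n>108.4 or f[0]<-12.3: print('stop');break
print(manip.current_time(),x)
E
```

```text
109.3 107.6 [-11.06  -0.11   2.21]
109.5 107.69 [-11.72  -0.1    2.76]
109.7 107.79 [-1.214e+01  1.000e-02  2.740e+00]
109.9 107.94 [-1.239e+01  1.000e-02  3.160e+00]
stop
37.3167 -0.08269999999999998
```

```bash
python3 - <<'E'
from h import *
x=-.0827
for i in range(10):
    x+=.0002 ; manip.move_l(J(x,0,.047),max_speed=.01); f=mf(8); n=1e3*(tipx()+.1926); print(round(1e3*(x+.1926),2),round(n,2),f)
    if n>108.35 or f[0]<-13.3: print('stop');break
print(manip.current_time(),x); grab("scene","o_s"); b=load("o_s")[0]
cv2.imwrite('pics/o2.png',cv2.resize(b[165:245,285:415],None,fx=6,fy=6,interpolation=2)[:,:,::-1])
E
```

```text
110.1 108.03 [-12.73  -0.08   3.1 ]
110.3 108.21 [-13.08  -0.47   3.39]
110.5 108.3 [-13.52  -0.05   3.74]
stop
38.2667 -0.08209999999999998
```

View pics/o2.png

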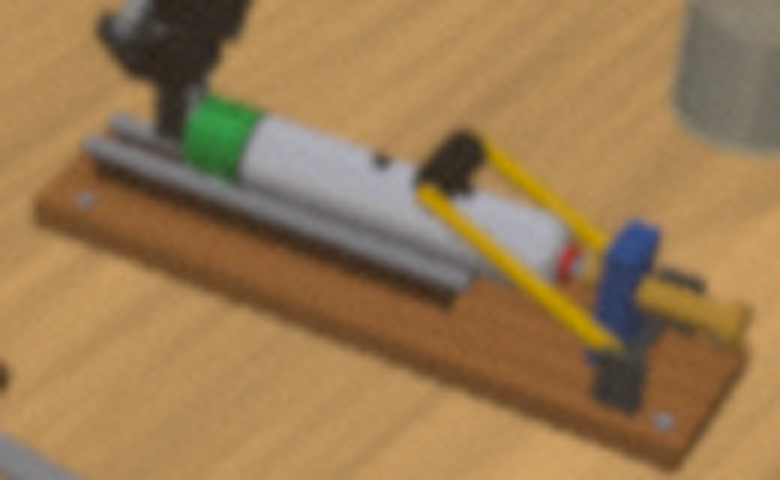

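The pin is about 1 mm in, by displacement. I'll back off straight along the rods and check whether the tube stays.

```bash
python3 - <<'E'
from h import *
manip.move_l(J(-.0860,0,.047),max_speed=.02); print(mf(5))
manip.move_l(J(-.115,0,.047),max_speed=.05); print(mf(5)); grab("wrist","q0")
manip.move_l(J(-.16,0,.047),max_speed=.1)
manip.move_l(J(-.16,0,.2),max_speed=.15)
grab("wrist","q1"); 
# camera over nose: from side
manip.move_ptp(J(.02,-.03,.2),Rt(JA)); grab("wrist","q2"); print(manip.current_time())
E
```

```text
[-0.17 -0.1  -0.11]
[-0.44  0.06  0.29]
42.15
```

View pics/q0.png

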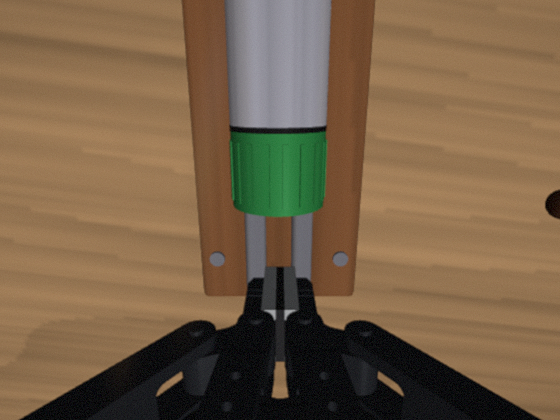

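View pics/q2.png

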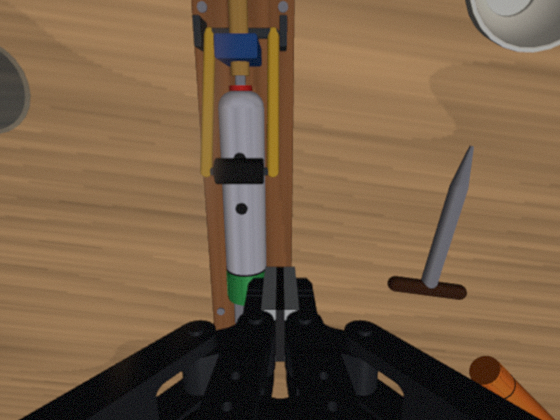

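```bash
python3 - <<'E'
from h import *
def jx(w): w=w-[JX,JY,0]; return 1e3*(w[0]*np.cos(JA)+w[1]*np.sin(JA))
for s in('j0','j1','q2'):
    p,d,c=load(s); u0=proj(J(.105,0,.064),c)[0].round().astype(int)
    S=p[u0[1]-14:u0[1]+15,u0[0]-5:u0[0]+6].astype(float); r=(S[...,0]-np.maximum(S[...,1],S[...,2])).mean(1); r=r-np.median(r)
    h=r.max()/2; i=np.where(r>h)[0]; a,b=i[0],i[-1]
    top=a-1+(h-r[a-1])/(r[a]-r[a-1]); bot=b+(r[b]-h)/(r[b]-r[b+1])
    print(s,u0,r.round().astype(int).tolist(),'back',round(jx(onz([(u0[0],u0[1]-14+top)],c,.064)[0]),2),'front',round(jx(onz([(u0[0],u0[1]-14+bot)],c,.064)[0]),2))
p,d,c=load('q0'); print('cap end',jx(onz([(278,213.5)],c,.073)[0])); 
for n in('m0','n_w'):
  pass
cv2.imwrite('pics/q2c.png',cv2.resize(load('q2')[0][20:130,180:310],None,fx=5,fy=5,interpolation=2)[:,:,::-1])
E
```

```text
j0 [318 109] [-38, -38, -38, -38, -39, -40, -32, 15, 64, 80, 81, 81, 64, 18, -1, -2, -1, 1, 1, 0, 0, 0, 1, -1, 0, 0, 0, 0, -1] back 109.62 front 106.0
j1 [228  81] [-36, -35, -36, -36, -37, -38, -32, 6, 55, 75, 76, 76, 71, 39, 4, -2, 0, 1, 0, 0, 0, 0, 0, 0, 0, -1, 1, 0, 0] back 109.72 front 105.98
q2 [240  93] [1, 1, 1, 0, -2, 13, 77, 120, 126, 124, 122, 79, 17, -1, 0, 1, 1, 0, -2, -3, -4, -5, -5, -5, -5, -6, -5, -5, -6] back 110.86 front 107.0
cap end -72.11495691174896
```

View pics/q2c.png

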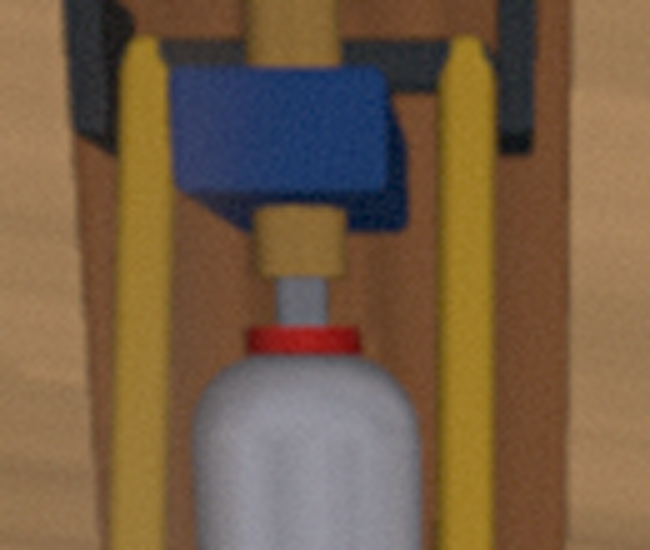

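The pin stays about 1.1 mm in after release: its red tip moved from x = 109.7 to 110.9 mm at the back edge and from 106.0 to 107.0 mm at the front. The dome is flush on it and the roller lies across the tube. The gripper is clear, so I'm handing the job in.

```bash
python3 - <<'E'
from h import *
p,d,c=grab("top"); print({n:np.round(manip.look_for('top',n)[0]['at'],3).tolist() for n in('spray','jar','bowl','dibber') if manip.look_for('top',n)})
print(jf(),manip.current_time()); manip.sign_off()
E
```

```text
{'spray': [0.615, -0.373, 0.138], 'jar': [0.641, 0.438, 0.12], 'bowl': [0.798, 0.002, 0.022], 'dibber': [0.534, -0.007, 0.013]}
[ 0.81 -0.46 -0.1 ] 42.6
the job is handed in; nothing more can be done
```

The tube is in the cradle, held under the roller arm with its dome on the pin. I handed the job in at about 42.6 s on the robot's clock.

I gripped the tube 40 mm behind its centre, laid it on the rods, and let go. I then pushed it by the cap end with the fingers shut, under the roller and onto the pin.

**Last checks:**
- **Pin:** it stayed about 1.1 mm in after release, out of 3 mm of travel, and the dome was flush against it. The finger travel gave about 1.0 mm.
- **Clearance:** the gripper was well above the cradle, with only noise on the wrist force.
- **Other things:** the spray bottle, jar, bowl and dibber are where they were, within the detector's error of a few millimetres.

**One disagreement:** the push felt harder than expected. It was steady at about 5 N while sliding but reached 13.5 N at the end. If the friction was still only 5 N, the pin would have seen 8.5 N, close to its 9 N limit. I take the rise to be static friction instead: the tube moved only about 1 mm after first touch and was still yielding, which puts the pin at about 4 N, not at the end of its travel. I could not measure the pin force on its own.

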